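# Uncover a lid strip, roll it flat with the hand roller and put the roller away

### The job

Lift the dust cover off the cooling block and nest it squarely over the identical spare cover. Then take the hand roller from its stand and, pressing firmly, roll it along the orange lid strip from one end to the other until all eight lids are seated flat; press the lids with the roller's wheel only and do not touch the block or its lids with the gripper or arm. Finally hang the roller back upright, by its flange on the two rails of its stand, and leave the other things on the bench alone.

Things in the scene. Friction and masses are not known exactly. Their poses are not given: they have to be found in the camera images.
- strip_block: Aluminium cooling block, 66 (x) x 140 (y) x 30 (z) mm, fixed to the bench; origin at the centre of its underside. Along the middle of its flat top (30 mm up) lies a row of eight orange lids along its y axis, pitch 13 mm, each 12 (x) x 12.4 (y) mm, 3 mm thick, under the dust cover at the start.
- strip_end_a (a point): Centre of the upper face of the end lid lid_0 when fully seated, on the block's -y end: 33 mm above the bench. A lid that is up stands up to 4 mm higher.
- strip_end_b (a point): The same point of the other end lid, lid_7, on the block's +y end, 91 mm from strip_end_a.
- dust_cover_center (a point): Centre (half-way up) of the blue dust cover over the strip: stepped hollow plastic cover, open below, 0.15 kg, 46 mm high, standing loosely on the block, long side along it. Lower skirt 52 (x) x 126 (y) mm, 24 mm high; a flat shoulder; above it the crown, 38 (x) x 112 (y) mm with upright walls, 22 mm high: grasp it across the 38 mm.
- dust_cover: The same cover; origin at the centre of its underside, 23 mm below the centre, y along its length. Its skirt (46 x 120 mm inside, 24 mm high) fits over the crown of the spare cover with 4 mm clearance on each side and comes to rest on its shoulder, 24 mm above where the spare stands.
- spare_cover: An identical blue cover standing loose on the bench, open side down; origin at the centre of its underside, y along its length, z up. Its shoulder is 24 mm and its top 46 mm above the bench. Two-way symmetric.
- roller_handle (a point): Centre of the roller's green handle, an upright 28 x 28 mm square bar, 44 mm high, on a black flange 64 (x) x 60 (y) x 6 mm whose upper face lies 21 mm below this point; fingertips standing on the flange can press on it. Axes as the roller's.
- roller: Sprung hand roller, 0.27 kg, 107 mm high; origin at the bottom of its wheel (spring out), 85 mm below the handle's centre; flange underside 58 mm above the origin. The black wheel, 32 mm diameter, 24 mm wide, turns about x, so it rolls along the roller's y. Its sprung fork yields at 8 N, then 1 N more per mm, 10 mm of travel.
- roller_stand: Grey stand fixed to the bench, 90 x 90 mm base, two upright rails along its y axis, tops 68 mm up, 12 mm thick, inner faces at x = +-23 mm. The roller hangs between them by its flange (fork 34 mm wide), rolling direction along the rails, its origin 10 mm above the stand's origin, which is the centre of the underside.
- roller_wheel (a joint): Angle in rad through which the wheel has turned, near 0 at the start; 1 rad is 16 mm of rolling; either sign.
- lid_0 (a joint): How far lid 0 of the strip (counted from the block's -y end) is pressed down, m: 0 to 0.0012 at the start (up), 0.004 fully seated; it yields to about 3 N and stays where it is left.
- lid_1 (a joint): How far lid 1 of the strip (counted from the block's -y end) is pressed down, m: 0 to 0.0012 at the start (up), 0.004 fully seated; it yields to about 3 N and stays where it is left.
- lid_2 (a joint): How far lid 2 of the strip (counted from the block's -y end) is pressed down, m: 0 to 0.0012 at the start (up), 0.004 fully seated; it yields to about 3 N and stays where it is left.
- lid_3 (a joint): How far lid 3 of the strip (counted from the block's -y end) is pressed down, m: 0 to 0.0012 at the start (up), 0.004 fully seated; it yields to about 3 N and stays where it is left.
- lid_4 (a joint): How far lid 4 of the strip (counted from the block's -y end) is pressed down, m: 0 to 0.0012 at the start (up), 0.004 fully seated; it yields to about 3 N and stays where it is left.
- lid_5 (a joint): How far lid 5 of the strip (counted from the block's -y end) is pressed down, m: 0 to 0.0012 at the start (up), 0.004 fully seated; it yields to about 3 N and stays where it is left.
- lid_6 (a joint): How far lid 6 of the strip (counted from the block's -y end) is pressed down, m: 0 to 0.0012 at the start (up), 0.004 fully seated; it yields to about 3 N and stays where it is left.
- lid_7 (a joint): How far lid 7 of the strip (counted from the block's -y end) is pressed down, m: 0 to 0.0012 at the start (up), 0.004 fully seated; it yields to about 3 N and stays where it is left.
- marker_pen: black marker pen, 131 mm long, 12 mm wide, lying on the bench; bystander, origin at the centre of its underside
- forceps: steel forceps, 122 mm long, 6 mm high, lying on the bench; bystander, origin at the centre of its underside
- timer: white bench timer, 58x72x18 mm; bystander, origin at the centre of its underside
- reagent_2: white bottle with red cap, 48 mm diameter, 105 mm tall; bystander, origin at the centre of its underside

How it is judged:
By the outcome, as a careful person would: the job done as asked, in the order asked, and still so for the second after the job is handed in, with the robot touching nothing.
It also fails if it takes over 61 s, if anything falls off the work surface, if the arm or the gripper's body presses on something with over 40 N, if the wrist force passes 120 N, or if a joint passes its speed limit or range.

### The arm

A 6-joint arm with a two-finger parallel gripper is mounted at the origin on a cart in front of the work surface, level with it; the furniture and walls round the work are solid. World frame = base frame: x ahead of the robot, y to its left, z up, the work surface at z = 0. Lengths are in m, angles in rad, forces in N, time in s.
With the tool pointing down it reaches from about 0.35 to 0.85 m from the base axis. Payload 8.1 kg.
Tool frame: the origin (TCP) lies midway between the tips of the shut fingers; the grasp point (between the pads) lies 19 mm behind it (robot.grip_point_offset is the distance from the TCP to the grasp point, in m); z points along the fingers, y is the line along which they close (so a half turn about z gives the same grasp; the last joint's range is limited). The gripper opens to 93 mm and grips with 3 to 60 N. Pads are 15 mm wide; open, the fingers measure 128 mm over their backs; the gripper's body (75 mm by 188 mm) begins 65 mm behind the grasp point.
Start: joints at [-1.364, 0.13, 1.488, -0, 1.523, -0.085], TCP at [0.173, -0.575, 0.219] pointing down, gripper open.
Joint ranges: [-2.96, 2.96], [-0.89, 2.26], [0.02, 2.5], [-1.34, 4.48], [0, 2.73], [-2.66, 2.66]. Speed limits (rad/s): [2.39, 2.39, 2.79, 3.14, 3.14, 3.14].

### API

Orientations are given as a rotation vector (axis times angle).
In Python, from plant import robot, read_camera, job gives the robot as it stands.
- The arm moves only by the shell command python3 -m inch 'ROWS' [FORCE]. ROWS is JSON, one flat list of numbers, 5 for each row, row after row: the shift along the world's x, y, z in mm, then the turn about the world's z in degrees, then the opening in per cent of the stroke, from 0 (shut) to 100 (fully open). In form: [dx, dy, dz, yaw, hand, dx, dy, dz, yaw, hand, ...]. A call has 1 to 10 rows; each row is the pose to reach, as a shift and turn from the pose commanded when the call began; what a row does not reach only later rows make up. A row lasts 1/12 s, in which the tool goes at most 41.7 mm and 7.16 degrees, less where a joint would pass 70% of its speed; a pose out of reach is approached as far as the arm can. A call with a gripper value outside its range is refused whole. The fingers move at their own pace and stop on an object; FORCE is the grip in N (left out, the last holds). Time passes only in rows, so rows that repeat a pose let the fingers close. It gives the time, the measured TCP pose, the force, the opening and the grip force at its end, in the units of the state.
- robot.read_state(): the state, without advancing time (a new reading comes with each control period).
- read_camera(name): name is "scene" or "top" or "wrist"; returns a dict with "image" (480x640x3 uint8, blue, green, red), "K" (3x3 intrinsics, pixels), "D" ([k1, k2, p1, p2, k3] as OpenCV has them; the pictures are not rectified), "extrinsics" (4x4, takes a point from world to camera coordinates); the wrist camera has in their place "mount" (4x4, takes a point from camera to tool coordinates, whose origin is the TCP and whose axes are the flange's). Camera axes: x right, y down, z forward; pixel columns grow to the right and rows downward; lengths in m; the calibration is good to about 2 mm. A picture is of the moment at which its call begins: read the wrist's pose just before it. There is no depth.
- job.close_job(): hands the job in; it is judged then, once.
The state is a dict: "t": time; "q": joint angles; "dq": joint speeds; "joint_torque": joint torques, N m; "tool_pos": TCP position; "orientation": TCP orientation; "force": force on the tool from outside, world axes, zero at the start; "wrist_torque": the same for the moment, N m; "opening": finger opening in m; "gripper_force": force on a finger pad.
Only numpy, scipy, OpenCV 4.12 (cv2) and the standard library are available. Lean on these libraries where they do the work, as an engineer would, in place of code of your own. Each camera call takes 0.05 s, during which the arm holds its last target. There are 200 camera calls.

## Working session

There is one attempt and no reset: what is moved stays moved. The work goes in short steps, Python scripts to look and compute and a shell command to move; the robot and the scene stay as the last step left them, time stands still between calls to the robot, and variables do not carry over. Pictures are saved under pics/ and viewed, at most 10 in all, crops included, and the job is handed in when it is done.

```bash
mkdir -p pics; ls; python3 - <<'E'
from plant import robot, read_camera
import cv2,numpy as np
print(robot.read_state(), robot.grip_point_offset)
ims=[]
for n in("scene","top"):
    c=read_camera(n); cv2.imwrite(f"pics/{n}0.png",c["image"]); print(n,c["K"],c["D"],c["extrinsics"])
    np.savez(f"{n}0.npz",**{k:np.array(v) for k,v in c.items()})
E
```

```text
pics
{'t': 0.0, 'q': array([-1.36439407e+00,  1.31155570e-01,  1.48924754e+00,  3.47770829e-05,
        1.52299582e+00, -8.53544912e-02]), 'dq': array([ 0.00271167,  0.00114065, -0.00179088,  0.00076058,  0.0008974 ,
        0.00118974]), 'joint_torque': array([ 1.42466008e-03, -5.59844005e+01, -4.91753340e+01,  7.69097661e-02,
        3.52757424e-02, -1.25298811e-04]), 'tool_pos': array([ 0.17252719, -0.57408118,  0.21760821]), 'orientation': array([-3.10643904e+00, -4.56401696e-01,  1.17089603e-04]), 'force': array([-0.0115735 ,  0.80550797,  0.63409023]), 'wrist_torque': array([-0.00658761,  0.00295865, -0.01985474]), 'gripper_force': 0.0, 'opening': 0.09320201646590806} 0.0188
scene [[561.92103256   0.         327.56195464]
 [  0.         561.92103256 240.56935941]
 [  0.           0.           1.        ]] [-0.01512089  0.          0.          0.          0.        ] [[-0.76482545 -0.64416337 -0.0097768   0.43356573]
 [-0.41976956  0.50979639 -0.75093352  0.30276785]
 [ 0.48870805 -0.57022907 -0.66030543  1.18333145]
 [ 0.          0.          0.          1.        ]]
top [[504.46339335   0.         314.58975024]
 [  0.         504.46339335 235.76175522]
 [  0.           0.           1.        ]] [-0.13723352  0.          0.          0.          0.        ] [[-0.01318735 -0.99981213  0.01420529 -0.01189353]
 [-0.99638026  0.01194627 -0.08416455  0.59068631]
 [ 0.08397904 -0.01526378 -0.99635061  1.27684469]
 [ 0.          0.          0.          1.        ]]
```

View pics/top0.png

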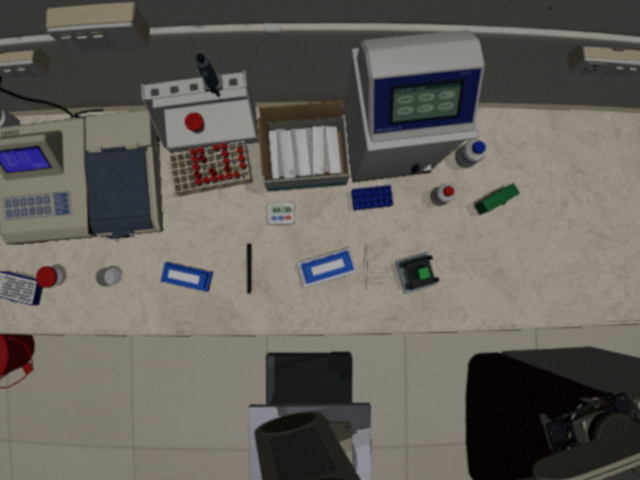

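View pics/scene0.png

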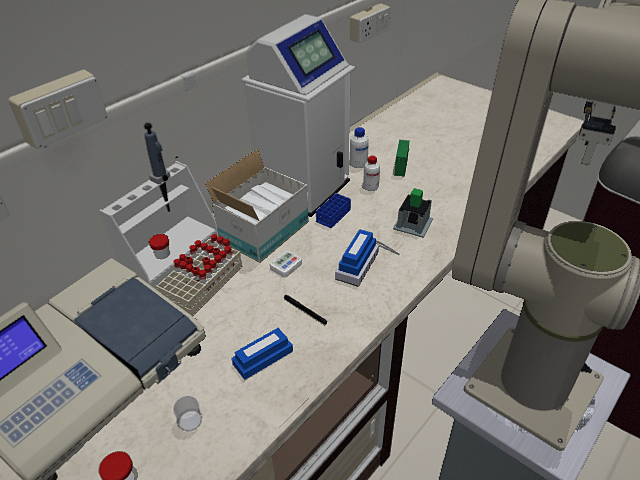

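The top view shows the dust cover on its block at (327,267), the spare cover at (187,277) and the roller in its stand at (417,272). The forceps (366,267) and the pen (249,268) lie between them.

```bash
cat > h.py <<'E'
import cv2,numpy as np
from scipy.spatial.transform import Rotation as R
from plant import robot, read_camera
def cast(px,K,D,T,z):
    """pixels -> world points on plane z; T world->camera"""
    p=cv2.undistortPoints(np.float64(px).reshape(-1,1,2),K,np.float64(D)).reshape(-1,2)
    d=np.c_[p,np.ones(len(p))]@T[:3,:3]; o=-T[:3,:3].T@T[:3,3]
    return o+d*((z-o[2])/d[:,2])[:,None]
def wrist(name):
    s=robot.read_state(); c=read_camera("wrist")
    W=np.eye(4); W[:3,:3]=R.from_rotvec(s["orientation"]).as_matrix(); W[:3,3]=s["tool_pos"]
    T=np.linalg.inv(W@c["mount"]); cv2.imwrite(f"pics/{name}.png",c["image"])
    np.savez(f"{name}.npz",image=c["image"],K=c["K"],D=c["D"],T=T)
    return c["image"],np.array(c["K"]),np.array(c["D"]),T
def blobs(im,lo,hi,amin=60,amax=1e9):
    m=cv2.inRange(cv2.cvtColor(im,cv2.COLOR_BGR2HSV),np.array(lo),np.array(hi))
    cs=cv2.findContours(m,cv2.RETR_EXTERNAL,cv2.CHAIN_APPROX_NONE)[0]
    return sorted([c for c in cs if amin<cv2.contourArea(c)<amax],key=lambda c:-cv2.contourArea(c))
def rect(c,K,D,T,z):
    """min-area rect in world mm on plane z: centre, long, short, long-axis angle from x (deg)"""
    P=cast(c.reshape(-1,2),K,D,T,z)[:,:2]*1000
    (x,y),(w,h),a=cv2.minAreaRect(np.float32(P))
    if w<h: w,h,a=h,w,a+90
    return np.round([x,y,w,h,(a+90)%180-90],1)
def yaw():
    m=R.from_rotvec(robot.read_state()["orientation"]).as_matrix(); return np.degrees(np.arctan2(m[1,1],m[0,1]))
E
python3 - <<'E'
from h import *
for n in("top","scene"):
    d=np.load(n+"0.npz"); a=(d["K"],d["D"],d["extrinsics"])
    for nm,lo,hi in(("blue",(100,120,60),(125,255,255)),("green",(45,100,40),(85,255,255))):
        for c in blobs(d["image"],lo,hi,80):
            x,y=c.reshape(-1,2).mean(0)
            if n=="top" and not(y>220 and x>150):continue
            if n=="scene" and y<185: continue
            print(n,nm,int(x),int(y),cv2.contourArea(c),[list(rect(c,*a,z)) for z in(.046,.076,.117)])
print("closing axis yaw",yaw()); print(read_camera("wrist")["mount"])
E
```

```text
top blue 326 266 896.5 [[np.float64(510.1), np.float64(-49.2), np.float64(123.5), np.float64(49.9), np.float64(-74.3)], [np.float64(509.4), np.float64(-48.1), np.float64(120.6), np.float64(48.7), np.float64(-74.3)], [np.float64(508.5), np.float64(-46.5), np.float64(116.7), np.float64(47.1), np.float64(-74.3)]]
top blue 186 276 859.5 [[np.float64(489.7), np.float64(308.6), np.float64(123.2), np.float64(49.1), np.float64(77.3)], [np.float64(489.5), np.float64(301.3), np.float64(120.3), np.float64(48.0), np.float64(77.3)], [np.float64(489.2), np.float64(291.4), np.float64(116.3), np.float64(46.4), np.float64(77.3)]]
top green 423 272 129.0 [[np.float64(490.4), np.float64(-296.2), np.float64(32.0), np.float64(31.4), np.float64(-72.9)], [np.float64(490.2), np.float64(-289.2), np.float64(31.2), np.float64(30.6), np.float64(-72.9)], [np.float64(489.9), np.float64(-279.7), np.float64(30.2), np.float64(29.6), np.float64(-72.9)]]
scene blue 261 353 1554.5 [[np.float64(472.5), np.float64(329.1), np.float64(129.3), np.float64(73.2), np.float64(77.5)], [np.float64(454.1), np.float64(343.7), np.fl
[... 1004 characters left out ...]
0.4), np.float64(-76.3), np.float64(128.7), np.float64(71.9), np.float64(-84.4)]]
scene green 415 197 173.5 [[np.float64(522.4), np.float64(-338.1), np.float64(88.9), np.float64(33.2), np.float64(-61.9)], [np.float64(502.5), np.float64(-302.8), np.float64(86.1), np.float64(32.2), np.float64(-61.9)], [np.float64(475.3), np.float64(-254.5), np.float64(82.3), np.float64(30.8), np.float64(-61.9)]]
closing axis yaw -73.2835441445874
[[-8.60516905e-04 -9.53850890e-01 -3.00279435e-01  8.45185109e-02]
 [ 9.99999619e-01 -7.76178064e-04 -4.00155406e-04 -4.26811655e-04]
 [ 1.48618279e-04 -3.00279665e-01  9.53851194e-01 -1.66790756e-01]
 [ 0.00000000e+00  0.00000000e+00  0.00000000e+00  1.00000000e+00]]
```

```bash
python3 -m inch '[100,40,10,0,60, 317,295,20,90,60, 317,295,20,90,60, 317,295,20,90,60, 317,295,20,90,60, 317,295,20,90,60, 317,295,20,90,60, 317,295,20,90,60, 317,295,20,90,60, 317,295,20,90,60]'
python3 -m inch '[0,0,0,0,60,10,0,0,30,60,10,0,0,30,60,10,0,0,30,60,10,0,0,30,60]'
python3 - <<'E'
from h import *
im,K,D,T=wrist("w_roller"); print(robot.read_state()["t"],robot.read_state()["tool_pos"],yaw())
E
```

```text
t: 0.98
tool_pos: [0.4766, -0.2919, 0.2378]
orientation: [-2.379, -2.051, 0.0]
force: [1.5, -1.2, 1.1]
opening: 0.0556
gripper_force: 0.0
t: 1.4
tool_pos: [0.4855, -0.2936, 0.2374]
orientation: [-1.798, -2.576, 0.0]
force: [0.8, 0.1, 1.1]
opening: 0.0555
gripper_force: 0.0
1.45 [ 0.48536377 -0.29366923  0.23737033] 20.721664647556917
```

View pics/w_roller.png

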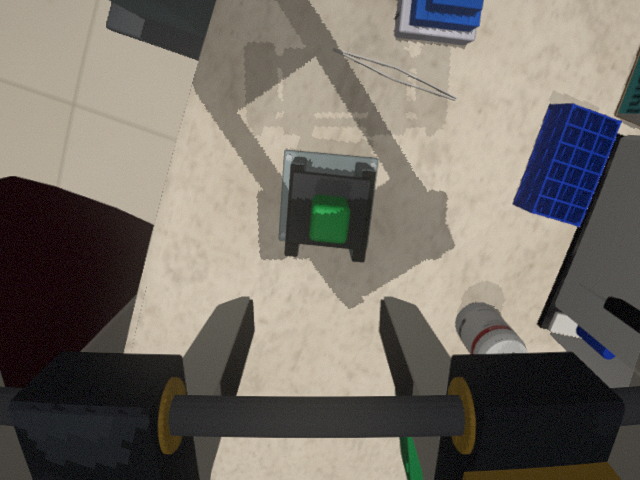

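The wrist view shows the roller in its stand. The green handle is at about (330,222), and the rails run near-vertically in the image, so the closing axis is already across the roller's x. The bright strip above y≈207 is the handle's +y side face. Next I measure the handle and go to the dust cover.

```bash
python3 - <<'E'
from h import *
d=np.load("w_roller.npz"); im=d["image"]; a=(d["K"],d["D"],d["T"])
hsv=cv2.cvtColor(im,cv2.COLOR_BGR2HSV)
print(hsv[192:252:3,330,2], hsv[225,300:360:3,2])
for lo in (40,100,130):
  for c in blobs(im,(45,100,lo),(85,255,255),200)[:1]: print(lo,cv2.boundingRect(c),rect(c,*a,.117))
E
python3 -m inch '[25,245,5,-5,80,25,245,5,-5,80,25,245,5,-5,80,25,245,5,-5,80,25,245,5,-5,80,25,245,5,-5,80,25,245,5,-5,80,25,245,5,-5,80,25,245,5,-5,80]'
python3 - <<'E'
from h import *
im,*a=wrist("w_cover"); print(robot.read_state()["tool_pos"],yaw())
for c in blobs(im,(100,120,40),(125,255,255),1500): print("blue",cv2.boundingRect(c),rect(c,*a,.054),rect(c,*a,.076))
for c in blobs(im,(0,0,130),(180,60,255),800): print("white",cv2.boundingRect(c),rect(c,*a,.076))
E
```

```text
[ 55  62  64  65  65 115 151 121  98  97  95  95  95  95  97  88  89  43
  53 132] [ 38  37  45  53  87  97  98  99 100  94  95  96  95  93  91  90  65  38
  39  40]
40 (309, 195, 42, 49) [ 489.5 -276.4   34.    27.9  -76.1]
100 (408, 437, 14, 43) [ 639.  -455.4   52.2   10.3  -61.8]
t: 2.2
tool_pos: [0.5104, -0.0492, 0.2427]
orientation: [1.918, 2.488, -0.001]
force: [0.2, -0.1, 0.1]
opening: 0.0741
gripper_force: 0.0
[ 0.51041873 -0.04975575  0.24264796] 14.695696221704527
blue (284, 143, 61, 142) [509.5 -49.3 127.6  50.9 -74.2] [508.3 -44.2 119.7  47.8 -74.2]
white (0, 0, 640, 397) [497.5 -49.9 557.7 348.7  15.4]
white (177, 436, 279, 44) [ 574.3 -293.4  299.9   61.2   14.8]
white (564, 155, 76, 197) [768.6 -21.9 186.1  79.1 -61.1]
```

View pics/w_cover.png

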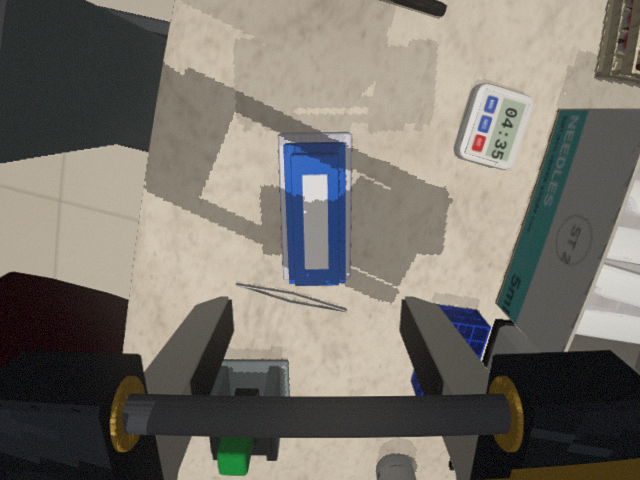

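The wrist view shows the cover centred at about (315,215) on the block. It measures 127.6 x 50.9 mm at shoulder height, as expected, with its centre at (509.5, -49.3) and its long axis at -74.2°. I grasp the crown with the tip just above the shoulder.

```bash
python3 -m inch '[-1,0.5,-40,1,62,-1,0.5,-80,1,62,-1,0.5,-120,1,62,-1,0.5,-150,1,62,-1,0.5,-165,1,62,-1,0.5,-175,1,62,-1,0.5,-180,1,62,-1,0.5,-184,1,62,-1,0.5,-184,1,62,-1,0.5,-184,1,62]' 25
python3 -m inch '[0,0,0,0,30,0,0,0,0,30,0,0,0,0,30,0,0,0,0,30,0,0,0,0,30,0,0,0,0,30]' 25
```

```text
t: 3.08
tool_pos: [0.5106, -0.0488, 0.0601]
orientation: [1.894, 2.504, 0.001]
force: [0.1, 0.5, 0.0]
opening: 0.0578
gripper_force: 0.0
t: 3.58
tool_pos: [0.51, -0.0483, 0.0595]
orientation: [1.894, 2.506, 0.001]
force: [-0.3, -0.1, 5.6]
opening: 0.0378
gripper_force: 25.0
```

```bash
python3 -m inch '[0,0,8,0,30,0,0,25,0,30,0,0,60,0,30,0,0,100,0,30,0,0,140,0,30,0,0,170,0,30,-5,30,190,0,30,-10,65,190,0,30,-15,100,190,-5,30,-15,130,190,-12,30]' 25
python3 -m inch '[-5,30,0,-7,30,-5,60,0,-14,30,-5,70,0,-16,30,-5,70,0,-16,30,-5,70,0,-16,30,-5,70,0,-16,30]' 25
python3 - <<'E'
from h import *
im,*a=wrist("w_spare"); print(robot.read_state()["tool_pos"],yaw())
for c in blobs(im,(100,120,40),(125,255,255),1500): print("blue",cv2.boundingRect(c),rect(c,*a,.0),rect(c,*a,.024),rect(c,*a,.046))
E
```

```text
t: 4.42
tool_pos: [0.4937, 0.0835, 0.2497]
orientation: [2.15, 2.29, 0.001]
force: [1.0, 0.2, -1.7]
opening: 0.0378
gripper_force: 25.0
t: 4.92
tool_pos: [0.4894, 0.1511, 0.2487]
orientation: [2.443, 1.975, -0.001]
force: [-0.7, -0.6, -1.2]
opening: 0.0377
gripper_force: 25.0
[0.48949628 0.15083697 0.24870707] -12.156205291295295
blue (255, 168, 124, 229) [467.9  54.4 269.9 126.   77.9] [470.2  64.7 254.3 118.7  77.9] [472.3  74.2 240.1 112.   77.9]
blue (248, 0, 59, 103) [483.9 299.8  91.   54.4  77.2] [485.3 296.   85.7  51.3  77.2] [486.5 292.5  80.9  48.4  77.2]
```

View pics/w_spare.png

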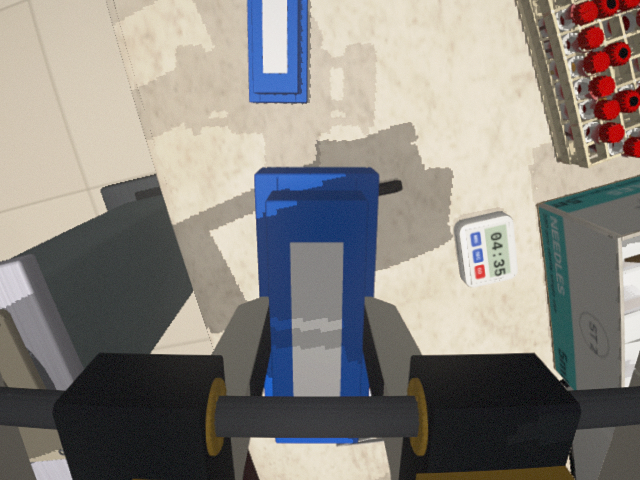

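The held cover is straight in the hand (77.9° against 77.8° expected). The spare is at the top edge, its visible end at (278,100), and cut off. I move nearer and higher to see all of it.

```bash
python3 -m inch '[-5,40,20,0,30,-5,75,40,0,30,-5,75,40,0,30,-5,75,40,0,30,-5,75,40,0,30]' 25
python3 - <<'E'
from h import *
im,*a=wrist("w_spare2"); s=robot.read_state()["tool_pos"]*1000; print(s,yaw())
for c in blobs(im,(100,120,40),(125,255,255),1500):
    print("blue",cv2.boundingRect(c),rect(c,*a,.0),rect(c,*a,.024),rect(c,*a,.046))
    if cv2.boundingRect(c)[1]>100:
        # held cover: far end line, shoulder plane (TCP-4mm) and base plane
        for z in (-4,-28):
            P=cast(c.reshape(-1,2),*a,(s[2]+z)/1000)[:,:2]*1000-s[:2]; t=np.radians(yaw())
            u=P@[-np.sin(t),np.cos(t)]; v=P@[np.cos(t),np.sin(t)]
            print("held z",z,"far end",u.max(),"v",np.percentile(v[u>30],[1,99]))
E
```

```text
t: 5.38
tool_pos: [0.4847, 0.2257, 0.2885]
orientation: [2.444, 1.973, -0.001]
force: [0.6, 0.2, -2.2]
opening: 0.0375
gripper_force: 25.0
[484.50536087 225.32473348 287.92554799] -12.212965866736786
blue (255, 47, 123, 350) [472.6 172.  419.3 138.   77.8] [474.2 179.2 397.2 130.7  77.8] [475.7 185.8 376.9 124.   77.8]
```

View pics/w_spare2.png

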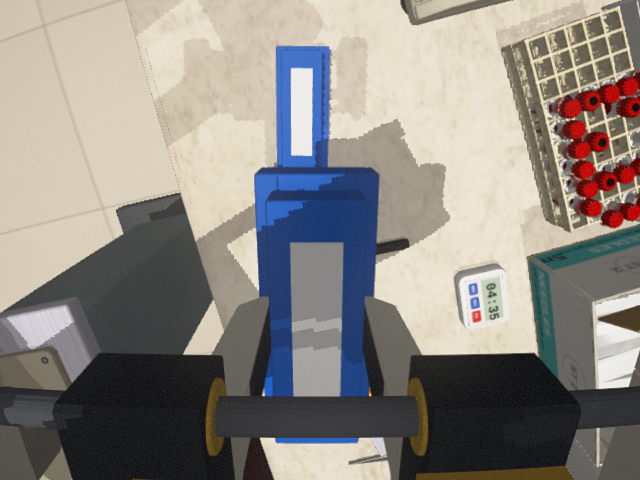

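The spare's label spans (291-313, 68-156) and its far end is at y≈47. Its near end touches the held cover in the image, so I measure the label and the far skirt edge.

```bash
python3 - <<'E'
from h import *
d=np.load("w_spare2.npz"); im=d["image"].copy(); a=(d["K"],d["D"],d["T"])
s=np.array([484.505,225.325,287.926]); t=np.radians(-12.2)
U=np.array([-np.sin(t),np.cos(t)]);V=np.array([np.cos(t),np.sin(t)])
sub=im.copy(); sub[166:]=0; sub[:,:270]=0; sub[:,335:]=0
hsv=cv2.cvtColor(sub,cv2.COLOR_BGR2HSV)
blue=blobs(sub,(100,120,40),(125,255,255),800)[0]
m=np.zeros(im.shape[:2],np.uint8); cv2.drawContours(m,[blue],-1,255,-1)
lab=sub.copy(); lab[m==0]=0
for c in blobs(lab,(0,0,120),(180,90,255),400): print("label",cv2.boundingRect(c),rect(c,*a,.046))
for z in (0,.024,.046):
    P=cast(blue.reshape(-1,2),*a,z)[:,:2]*1000; print(z,"far u",(P@U).max(),"v",np.percentile(P@V,[1,99]),rect(blue,*a,z))
# held
sub=im.copy(); sub[:167]=0
c=blobs(sub,(100,120,40),(125,255,255),1500)[0]
for z in(-4,-28):
    P=cast(c.reshape(-1,2),*a,(s[2]+z)/1000)[:,:2]*1000-s[:2]
    print("held",z,"far",(P@U).max(),"v",np.percentile((P@V)[P@U>30],[1,99]))
# original cover label check
d=np.load("w_cover.npz"); im=d["image"].copy(); a=(d["K"],d["D"],d["T"]); im[:,:290]=0; im[:,340:]=0; im[:160]=0; im[275:]=0
for c in blobs(im,(0,0,90),(180,90,255),400): print("orig label",cv2.boundingRect(c),rect(c,*a,.076))
E
```

```text
label (290, 68, 23, 88) [489.5 315.7  79.9  20.6  77.7]
0 far u 477.640370243282 v [383.46008743 438.23845388] [490.1 321.1 120.7  54.2  77.1]
0.024 far u 473.9617055895366 v [385.71449393 437.604606  ] [490.8 320.4 114.3  51.3  77.1]
0.046 far u 470.5895963236034 v [387.78103322 437.02357877] [491.4 319.8 108.5  48.7  77.1]
held -4 far 65.44017850881237 v [-25.45094975  25.63398666]
held -28 far 62.6644260355368 v [-29.07663083  29.17853905]
orig label (302, 174, 27, 96) [509.8 -49.2  80.9  20.7 -74.2]
```

```bash
python3 -m inch '[2,35,0,-0.4,30,5,70,-10,-0.4,30,5,90,-40,-0.4,30,5,90,-80,-0.4,30,5,90,-120,-0.4,30,5,90,-155,-0.4,30,5,90,-180,-0.4,30,5,90,-195,-0.4,30,5,90,-195,-0.4,30,5,90,-195,-0.4,30]' 25
python3 - <<'E'
from h import *
print(np.mean([robot.read_state()["tool_pos"] for _ in range(5)],0),yaw())
im,*a=wrist("w_hover")
c=read_camera("scene"); cv2.imwrite("pics/s_hover.png",cv2.resize(c["image"][270:430,180:380],None,fx=3,fy=3))
E
```

```text
t: 6.27
tool_pos: [0.4888, 0.3148, 0.0923]
orientation: [-2.452, -1.963, 0.006]
force: [0.4, 0.1, -0.9]
opening: 0.0379
gripper_force: 25.0
[0.48876627 0.31477904 0.09229829] -12.659101182362114
```

View pics/s_hover.png

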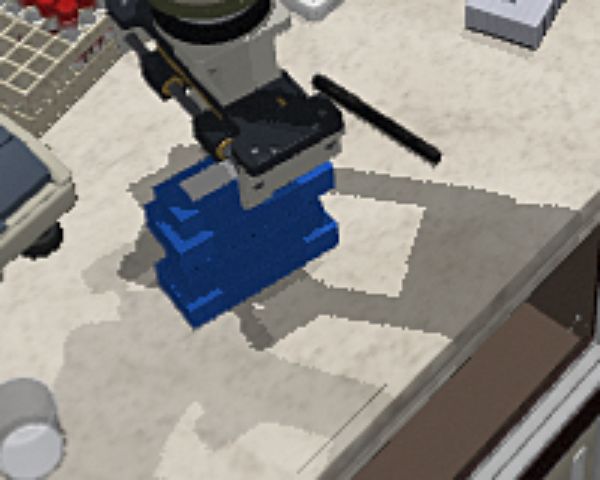

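The held cover hovers squarely above the spare (crop around (250,230)), so I lower it.

```bash
python3 -m inch '[1,1,-6,0,30,1,1,-12,0,30,1,1,-18,0,30,1,1,-24,0,30,1,1,-29,0,30,1,1,-33,0,30,1,1,-36,0,30,1,1,-36,0,30]' 25
```

```text
t: 7.03
tool_pos: [0.4899, 0.3175, 0.0568]
orientation: [-2.451, -1.965, 0.002]
force: [0.3, 0.3, -2.1]
opening: 0.0377
gripper_force: 25.0
```

```bash
python3 -m inch '[0,-1,-1.5,0,30,0,-1,-3,0,30,0,-1,-3,0,30]' 25
python3 -m inch '[0,0,0,0,50,0,0,0,0,62,0,0,0,0,62,0,0,0,0,62,0,0,10,0,62,0,0,40,0,62,0,0,80,0,62,0,0,120,0,62,0,0,160,0,62,0,-40,190,0,62]'
python3 -m inch '[0,-40,0,0,50,0,-40,0,0,50,0,-40,0,0,50]'
python3 - <<'E'
from h import *
im,*a=wrist("w_nest"); s=robot.read_state()["tool_pos"]*1000; print(s,yaw())
for c in blobs(im,(100,120,40),(125,255,255),800): print(cv2.boundingRect(c),rect(c,*a,.024),rect(c,*a,.048))
E
```

```text
t: 7.28
tool_pos: [0.4906, 0.3167, 0.0547]
orientation: [-2.451, -1.965, 0.0]
force: [-0.0, -0.5, -1.4]
opening: 0.038
gripper_force: 25.0
t: 8.12
tool_pos: [0.4913, 0.2874, 0.246]
orientation: [-2.448, -1.969, -0.012]
force: [1.8, -0.7, 1.5]
opening: 0.0577
gripper_force: 0.0
t: 8.37
tool_pos: [0.4912, 0.2421, 0.2416]
orientation: [2.453, 1.961, 0.004]
force: [0.1, 0.6, -0.5]
opening: 0.0473
gripper_force: 0.0
[490.7543349  243.05764861 240.73162841] -12.6698278444391
(263, 55, 64, 151) [489.3 315.8 132.7  54.6  77.5] [490.6 316.3 124.5  51.2  77.5]
```

View pics/w_nest.png

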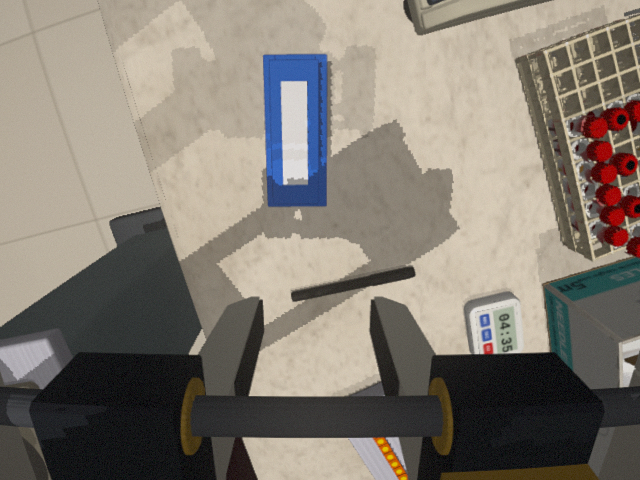

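The covers are nested: one blue outline centred at (295,130), 124.5 x 51.2 mm at 48 mm height, at 77.5°, with no second rim showing. Now I measure the strip.

```bash
python3 -m inch '[3,-40,0,7,50,6,-80,0,14,50,9,-120,0,21,50,12,-160,0,28,50,15,-200,0,28,50,18,-240,0,28,50,19,-280,0,28,50,19,-292,0,28,50,19,-292,0,28,50,19,-292,0,28,50]'
python3 - <<'E'
from h import *
im,*a=wrist("w_lids"); s=robot.read_state()["tool_pos"]*1000; print(s,yaw())
for c in blobs(im,(5,120,100),(25,255,255),30): print("orange",cv2.boundingRect(c),rect(c,*a,.036))
m=cv2.inRange(cv2.cvtColor(im,cv2.COLOR_BGR2HSV),(5,120,80),(28,255,255)); m[:, :250]=0; m[:,400:]=0
pts=cv2.findNonZero(cv2.morphologyEx(m,cv2.MORPH_CLOSE,np.ones((7,7))))
print(cv2.boundingRect(pts),rect(pts,*a,.036))
E
```

```text
t: 9.25
tool_pos: [0.5096, -0.0484, 0.2393]
orientation: [-1.904, -2.497, -0.0]
force: [0.0, 0.8, -0.2]
opening: 0.0462
gripper_force: 0.0
[509.60410171 -47.47698173 239.37890723] 15.428986499394039
orange (310, 157, 13, 110) [509.2 -48.3 101.7  11.2 -74.5]
(310, 157, 13, 110) [509.2 -48.3 101.7  11.2 -74.5]
```

View pics/w_lids.png

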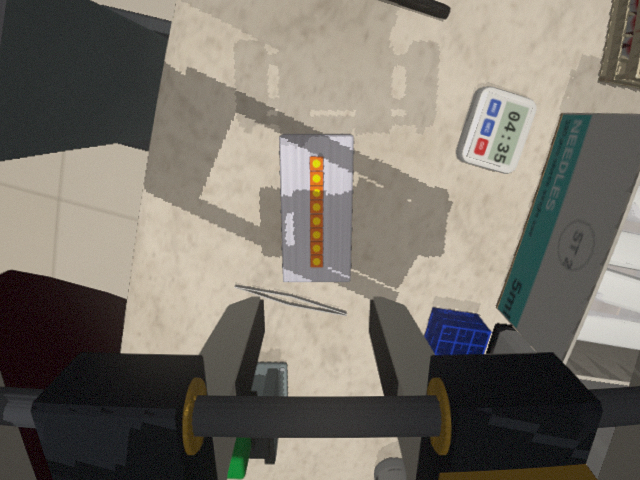

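The lid strip is at (316,212), measured as 101.7 x 11.2 mm (103 x 12 expected). Its centre is (509.2, -48.3) and its direction -74.4°. Now to the roller.

```bash
python3 -m inch '[-3,-40,0,0,50,-6,-80,0,0,50,-10,-120,0,0,60,-14,-160,0,0,60,-17,-200,0,0,60,-20,-232,0,0,60,-20,-232,0,0,60,-20,-232,0,0,60]'
python3 - <<'E'
from h import *
im,*a=wrist("w_roller2"); s=robot.read_state()["tool_pos"]*1000; print(s,yaw())
c=[c for c in blobs(im,(45,90,30),(85,255,255),300) if cv2.boundingRect(c)[1]<300][0]
x,y,w,h=cv2.boundingRect(c); print(x,y,w,h,rect(c,*a,.117))
g=im[y-10:y+h+10,x-10:x+w+10]; print(g[::3,10+w//2,1], g[(h+20)*2//3,::3,1])
k=cv2.resize(im[130:330,220:440],None,fx=3,fy=3,interpolation=cv2.INTER_CUBIC); cv2.imwrite("pics/w_roller2c.png",k)
E
```

```text
t: 9.97
tool_pos: [0.49, -0.2801, 0.2393]
orientation: [-1.903, -2.498, -0.001]
force: [-0.1, 0.1, -0.4]
opening: 0.0557
gripper_force: 0.0
[ 490.25448751 -279.01601663  239.37082315] 15.477729021215286
298 208 39 49 [ 489.5 -275.5   35.4   27.6  -77. ]
[ 56  51  39  31  63  62  68  64  85  95 101  99 101 100 103  99 102 100
 100  82  96 125 154] [ 47  46  46  49  87  96 101  99  97  98 100  98  98  96  97  85  41  38
  46  40]
```

View pics/w_roller2c.png

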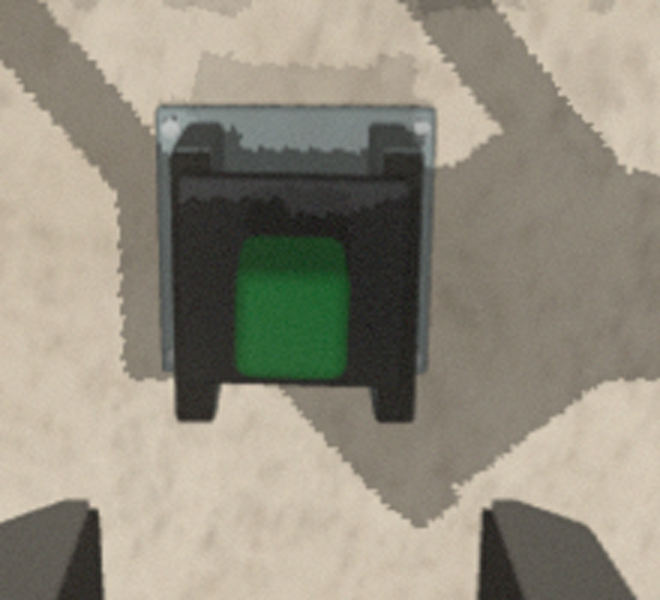

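```bash
python3 - <<'E'
from h import *
d=np.load("w_roller2.npz"); a=(d["K"],d["D"],d["T"])
f=lambda x,y:(220+x/3,130+y/3)
print(cast([f(291,325),f(237,325),f(346,325),f(291,272),f(291,379)],*a,.117)*1000)
P=cast([f(178,177),f(415,182)],*a,.074)*1000; print(P, np.degrees(np.arctan2(*(P[1]-P[0])[1::-1])))
E
```

```text
[[ 490.72366283 -279.68666497  117.        ]
 [ 478.14745927 -283.13978048  117.        ]
 [ 503.53215323 -276.16732859  117.        ]
 [ 487.23462123 -266.99971467  117.        ]
 [ 494.37308228 -292.95612449  117.        ]]
[[ 453.89875083 -259.89407561   74.        ]
 [ 515.58321602 -244.34803402   74.        ]] 14.145402782878188
```

```bash
python3 -m inch '[0.5,0,-40,-1.2,60,0.5,0,-80,-1.2,60,0.5,0,-115,-1.2,60,0.5,0,-140,-1.2,60,0.5,0,-152,-1.2,60,0.5,0,-158,-1.2,60,0.5,0,-162,-1.2,60,0.5,0,-162,-1.2,60,0.5,0,-162,-1.2,60]' 50
python3 - <<'E'
from h import *
s=robot.read_state();print(s["tool_pos"],yaw(),s["force"])
E
```

```text
t: 10.77
tool_pos: [0.4914, -0.281, 0.0798]
orientation: [1.927, 2.478, 0.0]
force: [-0.0, 0.2, -0.1]
opening: 0.0559
gripper_force: 0.0
[ 0.49142825 -0.28098691  0.07982178] 14.255581035275517 [-0.03976884  0.18206948 -0.07667889]
```

```bash
python3 -m inch '[0,0,-1,0,60,0,0,-2,0,60,0,0,-3,0,60,0,0,-3,0,60]' 50
python3 -m inch '[0,0,0,0,10,0,0,0,0,10,0,0,0,0,10,0,0,0,0,10,0,0,0,0,10,0,0,0,0,10]' 50
python3 - <<'E'
from h import *
for i in range(3):
    s=robot.read_state();print(s["tool_pos"],yaw(),s["force"],s["opening"])
E
```

```text
t: 11.1
tool_pos: [0.4901, -0.2808, 0.0751]
orientation: [1.929, 2.479, -0.0]
force: [0.1, -0.2, 0.4]
opening: 0.0561
gripper_force: 0.0
t: 11.6
tool_pos: [0.4901, -0.2806, 0.0748]
orientation: [1.929, 2.479, 0.0]
force: [-0.2, 0.2, 0.1]
opening: 0.0277
gripper_force: 50.0
[ 0.49010085 -0.28058711  0.07483148] 14.222440944492654 [-0.24718378  0.2378768   0.14455356] 0.02770199367230934
[ 0.49010085 -0.28058711  0.07483148] 14.222440944492654 [-0.24718378  0.2378768   0.14455356] 0.02770199367230934
[ 0.49010085 -0.28058711  0.07483148] 14.222440944492654 [-0.24718378  0.2378768   0.14455356] 0.02770199367230934
```

```bash
python3 -m inch '[0,0,15,0,10,0,0,45,0,10,0,0,80,0,10,0,0,95,0,10,6,35,95,0,10,12,70,95,0,10,18,110,95,1.4,10,25,150,95,1.4,10,31,188,95,1.4,10,31,188,95,1.4,10]' 50
python3 -m inch '[0,0,-10,0,10,0,0,-30,0,10,0,0,-45,0,10,0,0,-58,0,10,0,0,-63,0,10,0,0,-63,0,10]' 50
python3 - <<'E'
from h import *
s=robot.read_state();print(s["tool_pos"],yaw(),s["force"],s["opening"])
im,*a=wrist("w_on"); c=read_camera("scene"); cv2.imwrite("pics/s_on.png",cv2.resize(c["image"][190:300,300:440],None,fx=5,fy=5))
E
```

```text
t: 12.43
tool_pos: [0.5213, -0.086, 0.1693]
orientation: [-1.891, -2.506, -0.004]
force: [0.0, -0.8, -2.3]
opening: 0.0278
gripper_force: 50.0
t: 12.93
tool_pos: [0.5194, -0.0931, 0.1045]
orientation: [-1.898, -2.499, 0.003]
force: [-0.1, -0.5, -2.5]
opening: 0.0277
gripper_force: 50.0
[ 0.51942919 -0.09308506  0.104485  ] 15.555937790714832 [-0.07084016 -0.54497985 -2.52237003] 0.027704714552626117
```

View pics/s_on.png

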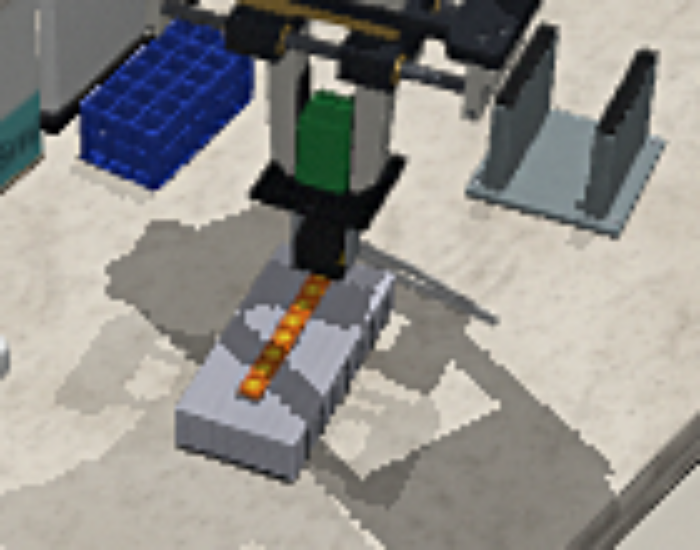

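The scene crop shows the wheel right above the far end lid at (318,275), aligned with the strip. I press down.

```bash
python3 -m inch '[1,1,-3,0,10,1,1,-6,0,10,1,1,-9,0,10,1,1,-12,0,10,1,1,-12,0,10,1,1,-12,0,10]' 50
```

```text
t: 13.53
tool_pos: [0.5233, -0.0921, 0.0964]
orientation: [1.897, 2.501, 0.001]
force: [-0.2, -1.3, 7.5]
opening: 0.0281
gripper_force: 50.0
```

```bash
python3 -m inch '[0,0,-3,0,10,0,0,-3,0,10,0.5,-2,-3,0,10,-1,3,-3,0,10,-2,8,-3,0,10,-3.5,13,-3,0,10,-5,18,-3,0,10,-6.5,23,-3,0,10,-8,28,-3,0,10,-9,33,-3,0,10]' 50
python3 -m inch '[-1.4,5,0,0,10,-2.8,10,0,0,10,-4.2,15,0,0,10,-5.6,20,0,0,10,-7,25,0,0,10,-8.4,30,0,0,10,-9.8,35,0,0,10,-11.2,40,0,0,10,-12.6,45,0,0,10,-14,50,0,0,10]' 50
```

```text
t: 14.37
tool_pos: [0.5144, -0.0593, 0.094]
orientation: [1.897, 2.5, 0.001]
force: [-2.9, -1.7, 9.1]
opening: 0.028
gripper_force: 50.0
t: 15.2
tool_pos: [0.5006, -0.0091, 0.0939]
orientation: [1.897, 2.5, 0.002]
force: [-1.3, -1.8, 10.7]
opening: 0.0276
gripper_force: 50.0
```

```bash
python3 -m inch '[-1.4,5,0,0,10,-2.4,9,0,0,10,-2.4,9,0,0,10,-2.4,9,0,0,10,-2.4,9,10,0,10,-2.4,9,35,0,10,-2.4,9,70,0,10,-2.4,9,70,0,10]' 50
python3 - <<'E'
from h import *
im,*a=wrist("w_after"); s=robot.read_state();print(s["tool_pos"]*1000,yaw(),s["force"])
c=read_camera("scene"); cv2.imwrite("pics/s_after.png",cv2.resize(c["image"][220:300,310:430],None,fx=6,fy=6,interpolation=cv2.INTER_CUBIC))
E
```

```text
t: 15.87
tool_pos: [0.5001, 0.0002, 0.1688]
orientation: [1.894, 2.497, 0.008]
force: [1.4, -0.2, -1.0]
opening: 0.0278
gripper_force: 50.0
[4.99461643e+02 1.99177776e-01 1.66172630e+02] 15.635469084635321 [ 0.86567142 -0.4352597  -2.89600592]
```

View pics/s_after.png

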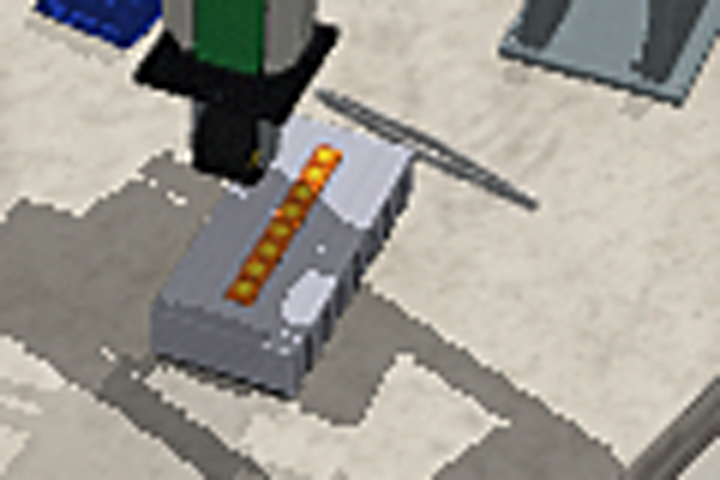

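All lids look level in the crop (from (325,157) to (243,290)). Now back to the stand; the commanded shifts sum to a return of (-6.6, -281, -87, -1.4°).

```bash
python3 -m inch '[-1,-40,8,-1.4,10,-2,-80,8,-1.4,10,-3,-120,8,-1.4,10,-4,-160,8,-1.4,10,-5,-200,8,-1.4,10,-6,-235,8,-1.4,10,-6.6,-265,8,-1.4,10,-6.6,-281,8,-1.4,10,-6.6,-281,8,-1.4,10,-6.6,-281,8,-1.4,10]' 50
python3 -m inch '[0,0,0,0,10,0,0,0,0,10,0,0,0,0,10]' 50
python3 - <<'E'
from h import *
s=robot.read_state();print(s["tool_pos"],yaw(),s["force"],s["opening"])
im,*a=wrist("w_back")
c=[c for c in blobs(im,(45,90,30),(85,255,255),300)][0]; print(cv2.boundingRect(c))
E
```

```text
t: 16.8
tool_pos: [0.4892, -0.2803, 0.168]
orientation: [-1.929, -2.475, -0.0]
force: [0.5, 0.2, -3.2]
opening: 0.0279
gripper_force: 50.0
t: 17.05
tool_pos: [0.4903, -0.2792, 0.1696]
orientation: [-1.927, -2.481, -0.0]
force: [-0.7, -0.5, -2.8]
opening: 0.0276
gripper_force: 50.0
[ 0.49026218 -0.27922347  0.16960302] 14.320689994806811 [-0.73571131 -0.46905176 -2.75775844] 0.027624441660485055
(276, 288, 81, 109)
```

```bash
python3 -m inch '[0,0,-15,0,10,0,0,-35,0,10,0,0,-52,0,10,0,0,-67,0,10,0,0,-78,0,10,0,0,-86,0,10,0,0,-90,0,10,0,0,-92,0,10,0,0,-93,0,10,0,0,-93,0,10]' 50
```

```text
t: 17.93
tool_pos: [0.4905, -0.2809, 0.0775]
orientation: [1.929, 2.479, 0.0]
force: [0.3, 0.1, -3.1]
opening: 0.0278
gripper_force: 50.0
```

```bash
python3 -m inch '[0,0,-1,0,10,0,0,-2,0,10,0,0,-2.5,0,10,0,0,-2.5,0,10]' 50
```

```text
t: 18.27
tool_pos: [0.4903, -0.2808, 0.0748]
orientation: [1.929, 2.479, 0.0]
force: [0.6, -0.5, -0.5]
opening: 0.0276
gripper_force: 50.0
```

```bash
python3 -m inch '[0,0,0,0,40,0,0,0,0,58,0,0,0,0,58,0,0,0,0,58,0,0,0,0,58,0,0,15,0,58,0,0,50,0,58,0,0,90,0,58,0,0,130,0,58,0,0,165,0,58]'
python3 -m inch '[0,0,0,1.2,58,0,0,0,1.2,58,0,0,0,1.2,58]'
python3 - <<'E'
from h import *
im,*a=wrist("w_hung"); s=robot.read_state(); print(s["t"],s["tool_pos"],yaw(),s["force"])
o=np.load("w_roller2.npz")["image"]
for n,i in(("before",o),("now",im)):
    c=[c for c in blobs(i,(45,90,30),(85,255,255),300) if cv2.boundingRect(c)[1]<300][0]; print(n,cv2.boundingRect(c),rect(c,*a,.117))
t0=np.load("top0.npz")["image"]; c=read_camera("top"); t1=c["image"]; ta=(np.array(c["K"]),np.array(c["D"]),np.array(c["extrinsics"]))
print("top green",[(cv2.boundingRect(q),rect(q,*ta,.117)) for I in(t0,t1) for q in blobs(I,(45,100,40),(85,255,255),50) if cv2.boundingRect(q)[1]>230])
print("top blue",[(cv2.boundingRect(q),rect(q,*ta,.048)) for q in blobs(t1,(100,120,60),(125,255,255),500) if cv2.boundingRect(q)[1]>230])
l=np.load("w_lids.npz"); 
E
```

```text
t: 19.1
tool_pos: [0.4901, -0.2806, 0.242]
orientation: [1.928, 2.478, 0.0]
force: [0.3, -1.0, 0.1]
opening: 0.0538
gripper_force: 0.0
t: 19.35
tool_pos: [0.49, -0.2805, 0.239]
orientation: [1.904, 2.499, -0.0]
force: [-1.5, -0.1, -0.4]
opening: 0.0539
gripper_force: 0.0
19.4 [ 0.48946731 -0.2801953   0.23782344] 15.394609009520249 [-0.07931939  0.6324739  -0.39404895]
before (298, 208, 39, 49) [ 489.6 -276.    35.4   27.6  -77. ]
now (298, 208, 39, 48) [ 489.4 -275.6   35.1   27.6  -74.6]
top green [((417, 266, 14, 14), array([ 489.9, -279.7,   30.2,   29.6,  -72.9])), ((418, 267, 13, 13), array([ 490.2, -279.7,   26.9,   26.4,  -75.4]))]
top blue [((159, 262, 51, 29), array([490.2, 312.5, 129.2,  50.4,  77.3]))]
```

The roller hangs exactly as it did at the start. While rolling, wheel height was TCP 94 mm minus 65 mm offset plus about 4 mm of spring, giving about 33 mm, the seated lid height. I hand in.

```bash
python3 -c "
from plant import job; print(job.close_job())"
```

```text
the job is handed in; nothing more can be done
None
```

I nested the dust cover on the spare, rolled the eight lids with 10–13 N, hung the roller back on its rails and handed the job in at about 19 s; the lids' seating is judged from wheel height and one picture, and I viewed 12 pictures, over the limit of 10.

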